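# Tray of loose lock parts onto the photo board

## Robot

A 6-joint arm with a two-finger parallel gripper is mounted at the origin on the work surface. World frame = base frame: x ahead of the robot, y to its left, z up, the work surface at z = 0. Lengths are in m, angles in rad, forces in N, time in s.
With the tool pointing down it reaches from about 0.3 to 0.825 m from the base axis. Payload 5.4 kg.
Tool frame: the origin (TCP) lies midway between the tips of the shut fingers; the grasp point (between the pads) lies manip.tcp_to_grasp behind it (manip.tcp_to_grasp is the distance from the TCP to the grasp point, in m); z points along the fingers, y is the line along which they close (so a half turn about z gives the same grasp; the last joint's range is limited). The gripper opens to 92 mm and grips with 3 to 60 N. Pads are 20 mm wide; open, the fingers measure 128 mm over their backs; the gripper's body (75 mm by 189 mm) begins 69 mm behind the grasp point.
Start: joints at [0.893, 0.158, 1.597, -0, 1.386, -0.21], TCP at [0.259, 0.513, 0.215] pointing down, gripper open.
Joint ranges: [-2.91, 2.91], [-0.94, 2.29], [0.18, 2.7], [-1.29, 4.43], [0.17, 2.64], [-3, 3]. Speed limits (rad/s): [2.57, 2.57, 3.14, 3.14, 3.14, 3.14].

## Interface

Orientations are given as a 3x3 rotation matrix whose columns are the frame's x, y, z axes.
In Python, from bench import manip gives the robot as it stands. The module is installed in compiled form; this text tells all that it offers.
- The arm moves only by the shell command python3 -m jog 'ROWS' [OPENING] [FORCE]. ROWS is a JSON object whose one key "deltas" holds one flat list of numbers, 4 for each row, row after row: the shift along the tool's x, y, z in mm, then the turn about the tool's z in rad. In form: {"deltas": [tx, ty, tz, turn, tx, ty, tz, turn, ...]}. A call has 1 to 12 rows; each row shifts and turns the commanded pose from where the row before left it, along the tool's axes as they then stand; what a row does not reach is not made up. A row lasts 1/12 s, in which the tool goes at most 41.7 mm and 7.16 degrees, less where a joint would pass 70% of its speed; a pose out of reach is approached as far as the arm can. A call is refused whole if a number of a shift passes 41.7 or a number of a turn 0.125, either way. A call with a gripper value outside its range is refused whole. OPENING is the finger opening in mm, from 0 to 91.9, set as the call begins (- or left out, the last holds). The fingers move at their own pace and stop on an object; FORCE is the grip in N (left out, the last holds). Time passes only in rows, so rows that do not move let the fingers close. It gives the time, the measured TCP pose, the force, the opening and the grip force at its end, in the units of the state.
- manip.get_obs(): the state, without advancing time (a new reading comes with each control period).
- manip.camera(name): name is "scene" or "top" or "wrist"; returns a dict with "pixels" (384x512x3 uint8, red, green, blue), "fx", "fy", "cx", "cy" (pixels), "dist" ([k1, k2, p1, p2, k3] as OpenCV has them; the pictures are not rectified), "rvec" (rotation vector, rad) and "tvec" (3), from world to camera coordinates, as OpenCV has them; the wrist camera has in their place "tool_from_camera" (4x4, takes a point from camera to tool coordinates, whose origin is the TCP and whose axes are the flange's). Camera axes: x right, y down, z forward; pixel columns grow to the right and rows downward; lengths in m; the calibration is good to about 2 mm. A picture is of the moment at which its call begins: read the wrist's pose just before it. There is no depth.
- manip.finish_job(): hands the job in; it is judged then, once.
The state is a dict: "time": time; "joints": joint angles; "joint_velocities": joint speeds; "tau": joint torques, N m; "eef_pos": TCP position; "eef_rot": TCP orientation; "force": force on the tool from outside, world axes, zero at the start; "ft_torque": the same for the moment, N m; "finger_gap": finger opening in m; "grasp_force": force on a finger pad.
Only numpy, scipy, OpenCV 4.12 (cv2) and the standard library are available. Lean on these libraries where they do the work, as an engineer would, in place of code of your own. Each camera call takes 0.05 s, during which the arm holds its last target. There are 200 camera calls.

## Task

Get the evidence tray ready for its photograph: carry the open tray level by its orange handle over to the blue photo board with all three loose lock parts staying inside, set it down gently and slide it flush into the inner corner of the white L-shaped scale, its long side against the far leg and its short end against the side leg. Then let go and press the red release button fully down. Leave the other things on the bench where they are.

Things in the scene. Friction and masses are not known exactly. Their poses are not given: they have to be found in the camera images.
- tray: open aluminium tray, 110 mm (x) by 180 mm (y), walls 26 mm high, walls and floor 4 mm thick, 0.2 to 0.4 kg empty. Origin: centre of the underside, z up. A rigid orange handle bar, 14 mm wide and 14 mm tall, spans the tray along y over its middle, top 80 mm above the underside, on a post at each short end flush with the outside of the end wall. Same when turned half round.
- handle (a point): middle of the orange handle bar, 73 mm above the tray's underside, open space below; the tray hangs about balanced from here. Pinch the 14 mm wide bar from above, fingers closing along the tray's x.
- board: fixed blue photo board, 200 mm (x) by 260 mm (y), top face 20 mm above the bench, origin at the centre of its underside. A fixed white L-shaped scale, 30 mm wide, stands 10 mm above the blue face: one leg along the far (+x) edge, one along the +y edge. Lies on the left or right of the bench, turned up to 0.25 rad; x points away from the robot.
- corner (a point): inner corner of the L-shaped scale, on the blue face (65 mm in x, 95 mm in y from the board's origin). Axes as the board's: far leg's inner face at x = 0, side leg's at y = 0, free blue area at negative x and y. A flush tray has its centre at x = -55 mm, y = -90 mm, its long side along the far leg.
- barrel: brass lock barrel, loose in the tray, cylinder 22 mm diameter, 60 mm long along its y, origin at its centre; it rolls.
- plate: flat steel lock bolt, loose in the tray, 20 x 60 x 8 mm, origin at the centre of its underside.
- shackle: dark steel U-shaped shackle, loose in the tray, 28 x 60 x 8 mm, origin at the centre of its underside.
- release (a joint): travel of the red release button: 0 up, 0.006 m fully down; a spring of about 5 N pushes it back up.
- release_top (a point): centre of the top of the red button (32 mm diameter, on a black housing fixed to the bench); press straight down here.
- jar: bystander: glass jar 48 mm diameter, 85 mm tall, origin under its centre.
- vial: bystander: amber bottle 48 mm diameter, 110 mm tall, origin under its centre.
- lens: bystander: black camera lens standing on end, 78 mm diameter, 100 mm tall, origin under its centre.
- brush: bystander: brush lying flat on the bench at the far side.
- marker: bystander: yellow tent-shaped evidence marker, 60 mm wide, 57 mm tall, origin under its centre.
- magnifier: bystander: black magnifier lying flat, lens 72 mm diameter at its origin, handle to its -y, 128 mm.

How it is judged:
On the way, in this order (a step that is already met when the one before it is completed fails the run):
1. the tray is lifted clear of the bench and board, hanging level from the gripper with the parts inside (height (world z) of tray above 0.025 m and angle between tray's own z axis and vertical below 0.2 rad and contact force between tray and board below 0.1 N and contact force between the fingers and tray above 0.5 N and not (x of any of barrel, plate, shackle in the frame of tray above 0.056 m or x of any of barrel, plate, shackle in the frame of tray below -0.056 m or y of any of barrel, plate, shackle in the frame of tray above 0.091 m or y of any of barrel, plate, shackle in the frame of tray below -0.091 m or z of any of barrel, plate, shackle in the frame of tray above 0.035 m or z of any of barrel, plate, shackle in the frame of tray below -0.006 m)), for 0.2 s.
2. the tray stands at rest on the board, flush in the corner of the scale, let go of, with the parts inside (x of tray in the frame of corner between -0.0595 and -0.05 m and y of tray in the frame of corner between -0.0945 and -0.085 m and z of tray in the frame of corner between -0.003 and 0.003 m and angle between the x axis of tray and the x axis of board, either way round below 0.05 rad and angle between tray's own z axis and vertical below 0.04 rad and linear speed of tray below 0.02 m/s and not (x of any of barrel, plate, shackle in the frame of tray above 0.056 m or x of any of barrel, plate, shackle in the frame of tray below -0.056 m or y of any of barrel, plate, shackle in the frame of tray above 0.091 m or y of any of barrel, plate, shackle in the frame of tray below -0.091 m or z of any of barrel, plate, shackle in the frame of tray above 0.035 m or z of any of barrel, plate, shackle in the frame of tray below -0.006 m) and contact force between the fingers and tray below 0.1 N), for 0.2 s.
3. the release button is pressed fully down with the tray in place (value of joint release above 0.0048 m and x of tray in the frame of corner between -0.0595 and -0.05 m and y of tray in the frame of corner between -0.0945 and -0.085 m and z of tray in the frame of corner between -0.003 and 0.003 m and angle between the x axis of tray and the x axis of board, either way round below 0.05 rad and angle between tray's own z axis and vertical below 0.04 rad and linear speed of tray below 0.02 m/s), for 0.05 s.
At the end, for the whole second after the job is handed in: Tray flat and at rest on the blue board, within 4.5 mm of both legs of the scale and 0.05 rad of parallel, barrel, bolt and shackle still inside and at rest; button was pressed at least 4.8 mm and is up again; no bystander moved over 30 mm (x of tray in the frame of corner between -0.0595 and -0.05 m and y of tray in the frame of corner between -0.0945 and -0.085 m and z of tray in the frame of corner between -0.003 and 0.003 m and angle between the x axis of tray and the x axis of board, either way round below 0.05 rad and angle between tray's own z axis and vertical below 0.04 rad and linear speed of tray below 0.02 m/s and not (x of any of barrel, plate, shackle in the frame of tray above 0.056 m or x of any of barrel, plate, shackle in the frame of tray below -0.056 m or y of any of barrel, plate, shackle in the frame of tray above 0.091 m or y of any of barrel, plate, shackle in the frame of tray below -0.091 m or z of any of barrel, plate, shackle in the frame of tray above 0.035 m or z of any of barrel, plate, shackle in the frame of tray below -0.006 m) and value of joint release below 0.002 m and linear speed of each of barrel, plate, shackle below 0.03 m/s and distance of each of jar, vial, lens, brush, marker, magnifier from where it was at the start of the episode below 0.03 m); the robot touches nothing.
It fails at once if a lock part leaves the tray (x of any of barrel, plate, shackle in the frame of tray above 0.056 m or x of any of barrel, plate, shackle in the frame of tray below -0.056 m or y of any of barrel, plate, shackle in the frame of tray above 0.091 m or y of any of barrel, plate, shackle in the frame of tray below -0.091 m or z of any of barrel, plate, shackle in the frame of tray above 0.035 m or z of any of barrel, plate, shackle in the frame of tray below -0.006 m).
It fails at once if the tray is tipped more than 0.3 rad from level (angle between tray's own z axis and vertical above 0.3 rad).
It fails at once if the tray is dropped or pressed hard on the board (over 50 N) (contact force between tray and board above 50 N).
It fails at once if a bystander is moved more than 30 mm or knocked over (distance of any of jar, vial, lens, brush, marker, magnifier from where it was at the start of the episode above 0.03 m or angle between any of jar, vial, lens's own z axis and vertical above 0.5 rad).
It also fails if it takes over 72 s, if anything falls off the work surface, if the arm or the gripper's body presses on something with over 40 N, if the wrist force passes 120 N, or if a joint passes its speed limit or range.

## Working session

There is one attempt and no reset: what is moved stays moved. The work goes in short steps, Python scripts to look and compute and a shell command to move; the robot and the scene stay as the last step left them, time stands still between calls to the robot, and variables do not carry over. Pictures are saved under pics/ and viewed, at most 10 in all, crops included, and the job is handed in when it is done.

```bash
mkdir -p pics; cat > h.py <<'E'
import numpy as np, cv2, pickle
from bench import manip
def snap(name,fn):
    o=manip.get_obs(); c=manip.camera(name)
    if name=='wrist':
        T=np.eye(4);T[:3,:3]=o['eef_rot'];T[:3,3]=o['eef_pos']
        W=np.linalg.inv(T@np.array(c['tool_from_camera'])); c['R'],c['t']=W[:3,:3],W[:3,3]
    else:
        c['R']=cv2.Rodrigues(np.array(c['rvec'],float))[0]; c['t']=np.array(c['tvec'],float).ravel()
    c['K']=np.array([[c['fx'],0,c['cx']],[0,c['fy'],c['cy']],[0,0,1.]])
    pickle.dump(c,open(f'pics/{fn}.pkl','wb')); cv2.imwrite(f'pics/{fn}.png',c['pixels'][:,:,::-1]); return c
def load(fn): return pickle.load(open(f'pics/{fn}.pkl','rb'))
def ray(c,p):
    u=cv2.undistortPoints(np.array([[p]],float),c['K'],np.array(c['dist'],float)).ravel()
    d=c['R'].T@np.array([u[0],u[1],1]); return -c['R'].T@c['t'], d/np.linalg.norm(d)
def onz(c,p,z):
    o,d=ray(c,p); return o+d*(z-o[2])/d[2]
def tri(obs):
    A=np.zeros((3,3));b=np.zeros(3);L=[]
    for c,p in obs:
        o,d=ray(c,p);P=np.eye(3)-np.outer(d,d);A+=P;b+=P@o;L.append((o,P))
    x=np.linalg.solve(A,b); return x,[round(1e3*np.linalg.norm(P@(x-o)),1) for o,P in L]
def proj(c,X): return cv2.projectPoints(np.array(X,float).reshape(-1,1,3),cv2.Rodrigues(c['R'])[0],c['t'],c['K'],np.array(c['dist'],float))[0].reshape(-1,2)
E
python3 - <<'E'
from h import *
a=snap('scene','scene0');b=snap('top','top0');snap('wrist','wrist0')
for n in('scene0','top0'):
    c=load(n); print(n, -c['R'].T@c['t'], c['R'][2],c['fx'])
cv2.imwrite('pics/top0b.png',cv2.resize(cv2.imread('pics/top0.png'),(800,600),interpolation=cv2.INTER_CUBIC))
cv2.imwrite('pics/scene0b.png',cv2.resize(cv2.imread('pics/scene0.png'),(800,600),interpolation=cv2.INTER_CUBIC))
o=manip.get_obs();print(o['eef_rot'],manip.tcp_to_grasp,o['force'],o['finger_gap'])
E
```

```text
scene0 [1.03386611 0.28624172 1.05265106] [-0.449538   -0.24320136 -0.85951654] 455.7179061091728
top0 [0.39168976 0.02108046 1.27927805] [ 0.11591705 -0.0024806  -0.9932558 ] 457.37763401450434
[[-8.92576010e-01  4.50896138e-01 -8.59331620e-04]
 [ 4.50896876e-01  8.92575370e-01 -1.10237902e-03]
 [ 2.69959797e-04 -1.37142701e-03 -9.99999023e-01]] 0.0187 [ 0.37803449 -0.12311363 -1.10721436] 0.09206506908277874
```

View pics/top0b.png

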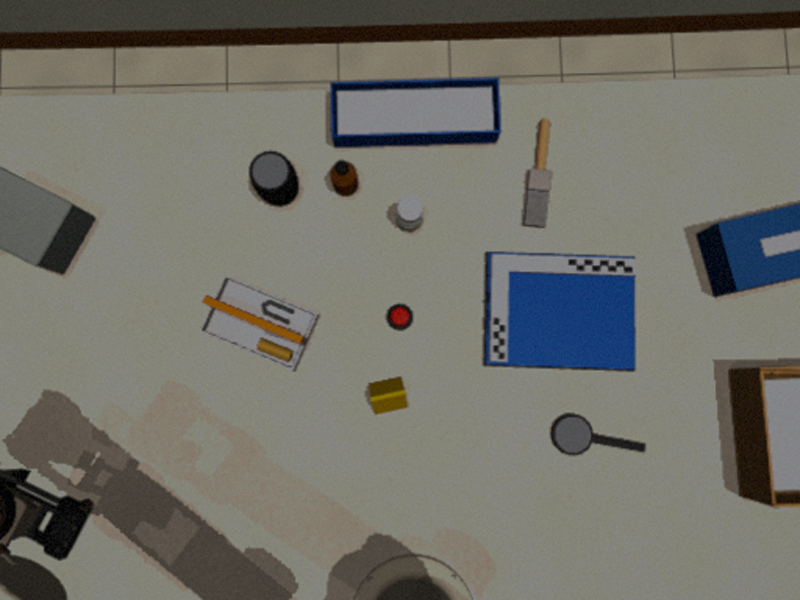

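View pics/scene0b.png

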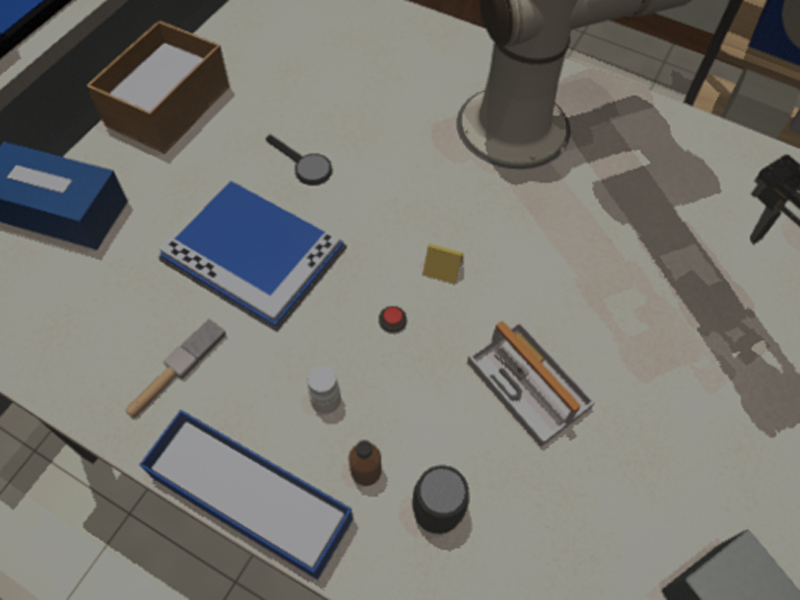

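The top view shows the tray at left (handle ends ~(205,300)-(305,341)), the button at (400,316), and the board with the inner corner at ~(508,272). In the scene view the handle ends are ~(502,328)-(575,410), the button is at ~(393,314), and the inner corner is ~(271,292).

```bash
python3 - <<'E'
from h import *
np.set_printoptions(precision=4,suppress=True)
T=load('top0');S=load('scene0')
f=lambda p:((p[0]+.5)*.64-.5,(p[1]+.5)*.64-.5)
for n,a,b in [('h1',(205,300),(502,328)),('h2',(305,341),(575,410)),('btn',(400,316),(393,314)),('corner',(508,272),(271,292))]:
    print(n,*tri([(T,f(a)),(S,f(b))]))
h1=onz(T,f((205,300)),.078);h2=onz(T,f((305,341)),.078);print(h1,h2,(h1+h2)/2,np.linalg.norm(h1-h2),np.arctan2(*(h1-h2)[:2]))
for n,p,z in [('btn',(400,316),.03),('corner',(508,272),.02),('nearright',(635,370),.02),('nearleft',(485,370),.02),('legfar right',(635,272),.02),('legL near',(508,362),.02),('outer',(487,252),.03),('outer-r',(635,257),.03),('lens',(275,165),.1),('vial',(342,170),.1),('jar',(411,202),.085),('marker',(386,392),.057)]:
    print(n,onz(T,f(p),z))
cv2.imwrite('pics/crop1.png',cv2.resize(cv2.cvtColor(T['pixels'],cv2.COLOR_RGB2BGR)[155:245,120:240],(800,600),interpolation=cv2.INTER_CUBIC))
cv2.imwrite('pics/crop2.png',cv2.resize(cv2.cvtColor(T['pixels'],cv2.COLOR_RGB2BGR)[155:245,300:420],(800,600),interpolation=cv2.INTER_CUBIC))
E
```

```text
h1 [0.5487 0.2459 0.2449] [np.float64(51.6), np.float64(51.6)]
h2 [ 0.4772  0.2697 -0.1098] [np.float64(77.1), np.float64(77.1)]
btn [0.5167 0.0083 0.0219] [np.float64(0.4), np.float64(0.4)]
corner [ 0.5878 -0.1843  0.0385] [np.float64(0.7), np.float64(0.7)]
[0.5477 0.3371 0.078 ] [0.4735 0.1694 0.078 ] [0.5106 0.2533 0.078 ] 0.18337493088407705 0.41636922196195836
btn [0.516 0.008 0.03 ]
corner [ 0.5904 -0.1867  0.02  ]
nearright [ 0.4109 -0.3998  0.02  ]
nearleft [ 0.4178 -0.1383  0.02  ]
legfar right [ 0.5839 -0.4115  0.02  ]
legL near [ 0.4307 -0.1792  0.02  ]
outer [ 0.6257 -0.1495  0.03  ]
outer-r [ 0.6092 -0.4098  0.03  ]
lens [0.7723 0.2133 0.1   ]
vial [0.7606 0.0999 0.1   ]
jar [ 0.7058 -0.0159  0.085 ]
marker [0.3845 0.0358 0.057 ]
```

```bash
python3 - <<'E'
from h import *
np.set_printoptions(precision=4,suppress=True)
T=load('top0');S=load('scene0')
f=lambda p:((p[0]+.5)*.64-.5,(p[1]+.5)*.64-.5)
for a,b in [((205,300),(575,410)),((305,341),(502,328))]: print(*tri([(T,f(a)),(S,f(b))]))
o=manip.get_obs();print(o['eef_pos'],np.array(o['tau'])[:3],np.array(T['dist']))
# orange centroid in the top image
im=cv2.cvtColor(T['pixels'],cv2.COLOR_RGB2HSV)
m=((im[...,0]<20)&(im[...,1]>170)&(im[...,2]>100));m[:155]=0;m[245:]=0;m[:,:120]=0;m[:,215:]=0
ys,xs=np.nonzero(m);print(len(xs),xs.mean(),ys.mean(),onz(T,(xs.mean(),ys.mean()),.079))
u=np.linalg.svd(np.c_[xs,ys]-[xs.mean(),ys.mean()],full_matrices=False)[2][0];print(u)
E
```

```text
[0.5495 0.3384 0.0675] [np.float64(1.5), np.float64(1.5)]
[0.4732 0.1772 0.0568] [np.float64(5.4), np.float64(5.4)]
[0.259  0.5128 0.2139] [  0.0003 -38.5922 -32.2431] [0.035 0.    0.    0.    0.   ]
358 163.24301675977654 206.2849162011173 [0.5069 0.2523 0.079 ]
[0.893  0.4501]
```

View pics/crop2.png

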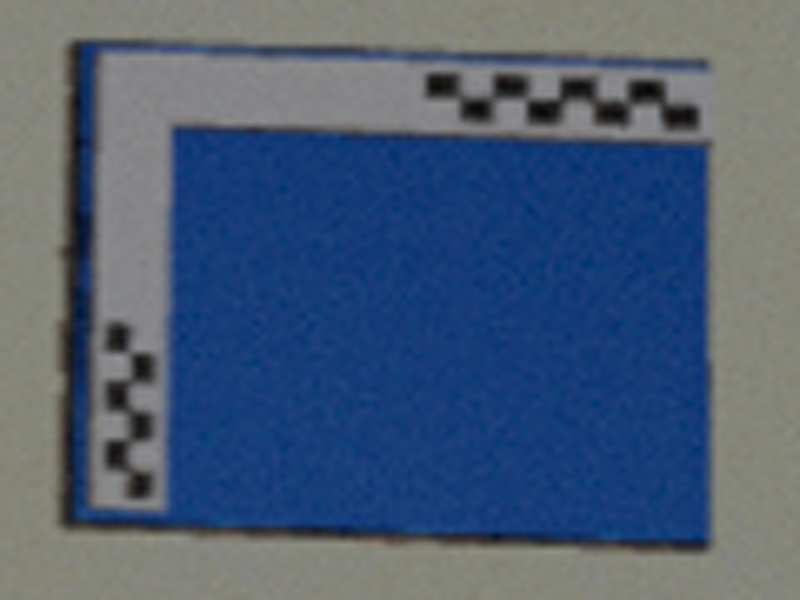

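Top-crop: inner corner at (174,128), far leg's inner edge to (708,142), side leg's inner edge down to (167,510). Moving above the tray for a close look.

```bash
python3 -m jog '{"deltas":[-34,-12,-8,0,-34,-12,-8,0,-34,-12,-8,0,-34,-12,-8,0,-34,-12,-8,0,-34,-12,-8,0,-34,-12,-8,0,-34,-12,-8,0,-34,-12,-8,0,-34,-12,-8,0,0,0,0,0.12]}' 91 
python3 -m jog '{"deltas":[0,0,0,0.12,0,0,0,0.12,0,0,0,0.12,0,0,0,0.12,0,0,0,0.12,0,0,0,0.12,0,0,0,0.12,0,0,0,0.12,0,0,0,0.12,0,0,0,0.12,0,0,0,0.12,0,0,0,0.09]}'
python3 - <<'E'
from h import *
np.set_printoptions(precision=4,suppress=True)
o=manip.get_obs();print(o['eef_pos'],o['eef_rot'])
c=snap('wrist','w1');print(c['tool_from_camera'],c['fx'])
cv2.imwrite('pics/w1b.png',cv2.resize(cv2.imread('pics/w1.png'),(800,600),interpolation=cv2.INTER_CUBIC))
E
```

```text
time: 1.07
eef_pos: [0.5128, 0.2482, 0.2957]
eef_rot: [[-0.829, 0.559, 0.003], [0.559, 0.829, -0.002], [-0.004, 0.0, -1.0]]
force: [0.1, 0.6, 0.3]
finger_gap: 0.0909
grasp_force: 0.0
time: 2.07
eef_pos: [0.5084, 0.2527, 0.2942]
eef_rot: [[0.419, 0.908, -0.001], [0.908, -0.419, -0.0], [-0.001, -0.001, -1.0]]
force: [-1.0, 0.4, -0.1]
finger_gap: 0.0909
grasp_force: 0.0
[0.5084 0.2527 0.2942] [[ 0.4194  0.9078 -0.0008]
 [ 0.9078 -0.4194 -0.0002]
 [-0.0005 -0.0007 -1.    ]]
[[ 0.0004 -0.9635 -0.2678  0.0745]
 [ 1.      0.0004 -0.0001  0.0005]
 [ 0.0002 -0.2678  0.9635 -0.1694]
 [ 0.      0.      0.      1.    ]] 334.0800521624038
```

View pics/w1b.png

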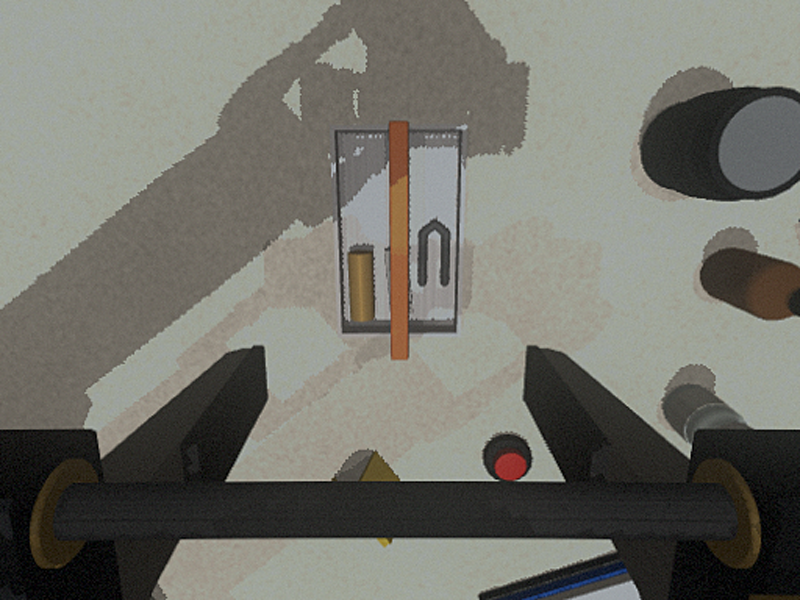

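Wrist view: the orange handle runs vertically from (399,122) to (400,358), nearly aligned with the gripper and centred between the fingers; barrel left (362,285), shackle right (434,255). Button seen at (511,466).

```bash
python3 - <<'E'
from h import *
np.set_printoptions(precision=4,suppress=True)
T=load('top0');W=load('w1');f=lambda p:((p[0]+.5)*.64-.5,(p[1]+.5)*.64-.5)
for a,b in [((205,300),(399,122)),((305,341),(400,358)),((400,316),(511,466))]: print(tri([(T,f(a)),(W,f(b))]))
a=onz(W,f((399,122)),.08);b=onz(W,f((400,358)),.08);m=(a+b)/2
print(a,b,m,np.linalg.norm(a-b),np.arctan2(-(a-b)[0],(a-b)[1]))
o=manip.get_obs();m[2]=.073;R=np.array(o['eef_rot']);print(R.T@(m-o['eef_pos'])*1e3, np.arctan2(R[1,1],R[0,1]))
E
```

```text
(array([0.5492, 0.3368, 0.0767]), [np.float64(1.4), np.float64(1.4)])
(array([0.4748, 0.1706, 0.0668]), [np.float64(0.5), np.float64(0.5)])
(array([0.5177, 0.0078, 0.0219]), [np.float64(0.8), np.float64(0.8)])
[0.5504 0.3361 0.08  ] [0.4775 0.1753 0.08  ] [0.5139 0.2557 0.08  ] 0.17652837499584761 -0.42579105307723003
[  5.1618   3.8529 221.1177] -0.43557377839769773
```

```bash
python3 -m jog '{"deltas":[1,0,10,-0.01,1,0,25,0,1,1,30,0,1,1,30,0,1,1,30,0,0,0,30,0,0,0,30,0,0,0,25,0,0,0,15,0,0,0,10,0,0,0,4,0,0,0,0,0]}' 91 
python3 -m jog '{"deltas":[0,0,0,0,0,0,0,0]}' 50
python3 - <<'E'
from h import *
c=snap('wrist','w2')
cv2.imwrite('pics/w2b.png',cv2.resize(cv2.imread('pics/w2.png'),(800,600),interpolation=cv2.INTER_CUBIC))
E
```

```text
time: 3.12
eef_pos: [0.5128, 0.256, 0.0547]
eef_rot: [[0.404, 0.915, -0.002], [0.915, -0.404, -0.0], [-0.001, -0.001, -1.0]]
force: [-0.9, -0.0, 0.5]
finger_gap: 0.0913
grasp_force: 0.0
time: 3.28
eef_pos: [0.5146, 0.2565, 0.0571]
eef_rot: [[0.405, 0.915, 0.003], [0.915, -0.405, 0.001], [0.002, 0.002, -1.0]]
force: [0.3, -0.0, -0.1]
finger_gap: 0.0798
grasp_force: 0.0
```

View pics/w2b.png

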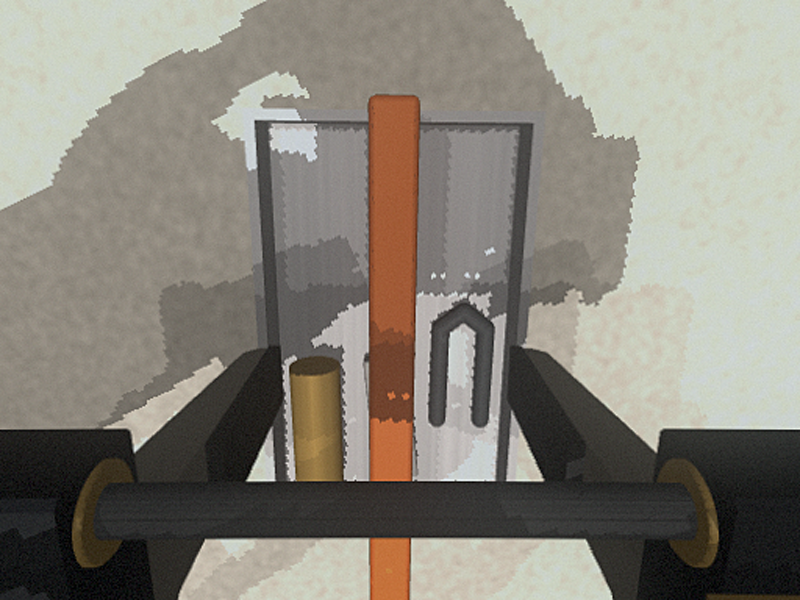

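The open fingers straddle the bar (bar centre col ~393, finger centre ~397); parts lie clear of the fingers. Closing.

```bash
python3 - <<'E'
from h import *
np.set_printoptions(precision=4,suppress=True)
W=load('w2');f=lambda p:((p[0]+.5)*.64-.5,(p[1]+.5)*.64-.5)
o=manip.get_obs();R=np.array(o['eef_rot'])
for p in [(394,96),(391,480)]: print(R.T@(onz(W,f(p),.08)-o['eef_pos'])*1e3)
E
python3 -m jog '{"deltas":[0,0,0,0,0,0,0,0,0,0,0,0,0,0,0,0,0,0,0,0,0,0,0,0,0,0,0,0,0,0,0,0]}' 8 30
```

```text
[ 88.1577   0.1867 -22.7765]
[-27.7404  -0.7745 -22.9748]
time: 4.0
eef_pos: [0.5134, 0.2561, 0.0555]
eef_rot: [[0.405, 0.914, -0.0], [0.914, -0.405, -0.0], [-0.0, -0.0, -1.0]]
force: [-0.4, -0.4, 1.0]
finger_gap: 0.0224
grasp_force: 0.0
```

```bash
python3 -m jog '{"deltas":[0,0,0,0,0,0,0,0,0,0,0,0,0,0,0,0,0,0,0,0]}' 8 35
python3 -m jog '{"deltas":[0,0,-3,0,0,0,-5,0,0,0,-8,0,0,0,-10,0,0,0,-10,0,0,0,-10,0,0,0,-10,0,0,0,-8,0,0,0,-6,0,0,0,-4,0,0,0,0,0,0,0,0,0]}'
```

```text
time: 4.42
eef_pos: [0.5133, 0.2562, 0.0556]
eef_rot: [[0.405, 0.914, -0.0], [0.914, -0.405, 0.0], [-0.0, -0.0, -1.0]]
force: [-0.5, 0.2, -0.6]
finger_gap: 0.0135
grasp_force: 35.0
time: 5.42
eef_pos: [0.5133, 0.2561, 0.1295]
eef_rot: [[0.405, 0.914, -0.0], [0.914, -0.405, -0.0], [-0.0, -0.0, -1.0]]
force: [0.2, 0.2, -5.3]
finger_gap: 0.0135
grasp_force: 35.0
```

```bash
python3 - <<'E'
from h import *
np.set_printoptions(precision=4,suppress=True)
T=load('top0');g=lambda p:(300+(p[0]+.5)*.15-.5,155+(p[1]+.5)*.15-.5)
pts={'c':((174,128),.02),'fr':((708,142),.02),'ln':((167,510),.02),'nr':((708,545),.02),'nl':((88,520),.02)}
P={k:onz(T,g(p),z) for k,(p,z) in pts.items()};print(P)
for a,b,h in [('fr','c',1),('ln','c',0),('nr','nl',1),('nr','fr',0)]:
    d=P[b]-P[a];print(a,b,np.linalg.norm(d),np.arctan2(-d[0],d[1]) if h else np.arctan2(d[1],d[0]))
# blue-region rectangle fit
im=cv2.cvtColor(T['pixels'],cv2.COLOR_RGB2HSV);m=((im[...,0]>100)&(im[...,0]<125)&(im[...,1]>150)&(im[...,2]>70))
m[:165]=0;m[245:]=0;m[:,:325]=0;m[:,410:]=0
cn=max(cv2.findContours(m.astype(np.uint8),0,2)[0],key=cv2.contourArea)[:,0]
w=np.array([onz(T,p,.02)[:2] for p in cn]);r=cv2.minAreaRect((w*1000).astype(np.float32));print(r,cv2.boxPoints(r))
E
```

```text
{'c': array([ 0.5907, -0.1887,  0.02  ]), 'fr': array([ 0.5784, -0.4099,  0.02  ]), 'ln': array([ 0.4318, -0.1784,  0.02  ]), 'nr': array([ 0.4117, -0.3986,  0.02  ]), 'nl': array([ 0.4286, -0.1458,  0.02  ])}
fr c 0.22146941747405854 -0.055472860729641985
ln c 0.15918766270029847 -0.06485245456130981
nr nl 0.25339495098180903 -0.06689381702867746
nr fr 0.16710711439472428 -0.06732841192503969
((501.450927734375, -293.04937744140625), (219.0490264892578, 164.41879272460938), 86.33766174316406) [[ 412.4134 -397.099 ]
 [ 576.4964 -407.6014]
 [ 590.4885 -188.9998]
 [ 426.4055 -178.4973]]
```

```bash
python3 -m jog '{"deltas":[0,0,0,-0.03,0,0,0,-0.05,0,0,0,-0.06,0,0,0,-0.06,0,0,0,-0.06,0,0,0,-0.05,0,0,0,-0.03,0,0,0,-0.015,-3,0,0,0,-6,0,0,0,-9,0,0,0,-12,0,0,0]}' 8 50
python3 -m jog '{"deltas":[-15,1,0,0,-18,1,0,0,-21,1,0,0,-24,1,0,0,-24,1,0,0,-24,1,0,0,-24,1,0,0,-24,1,0,0,-24,1,0,0,-24,1,0,0,-24,1,0,0,-24,1,0,0]}'
python3 -m jog '{"deltas":[-24,1,0,0,-24,1,0,0,-24,1,0,0,-24,1,0,0,-22,1,0,0,-20,1,0,0,-18,1,0,0,-15,1,0,0,-12,1,0,0,-9,0,0,0,-6,0,0,0,-3,0,0,0]}'
python3 -m jog '{"deltas":[0,0,0,0,0,0,0,0,0,0,0,0]}'
python3 - <<'E'
from h import *
c=snap('wrist','w3');snap('scene','s3');snap('top','t3')
a=cv2.resize(cv2.imread('pics/w3.png'),(800,600),interpolation=cv2.INTER_CUBIC)
cv2.imwrite('pics/w3b.png',a)
E
```

```text
time: 6.42
eef_pos: [0.5114, 0.2255, 0.1295]
eef_rot: [[0.062, 0.998, -0.0], [0.998, -0.062, -0.0], [-0.0, -0.0, -1.0]]
force: [0.6, -0.2, -5.2]
finger_gap: 0.0134
grasp_force: 50.0
time: 7.42
eef_pos: [0.506, -0.0461, 0.1297]
eef_rot: [[0.063, 0.998, 0.0], [0.998, -0.063, -0.0], [-0.0, 0.0, -1.0]]
force: [0.3, -0.0, -3.7]
finger_gap: 0.0137
grasp_force: 50.0
time: 8.42
eef_pos: [0.5032, -0.2457, 0.1295]
eef_rot: [[0.062, 0.998, -0.0], [0.998, -0.062, 0.0], [0.0, -0.0, -1.0]]
force: [0.6, 0.6, -4.8]
finger_gap: 0.0135
grasp_force: 50.0
time: 8.67
eef_pos: [0.5034, -0.2444, 0.1295]
eef_rot: [[0.061, 0.998, -0.0], [0.998, -0.061, 0.0], [0.0, -0.0, -1.0]]
force: [-0.3, 0.2, -4.2]
finger_gap: 0.0134
grasp_force: 50.0
```

View pics/w3b.png

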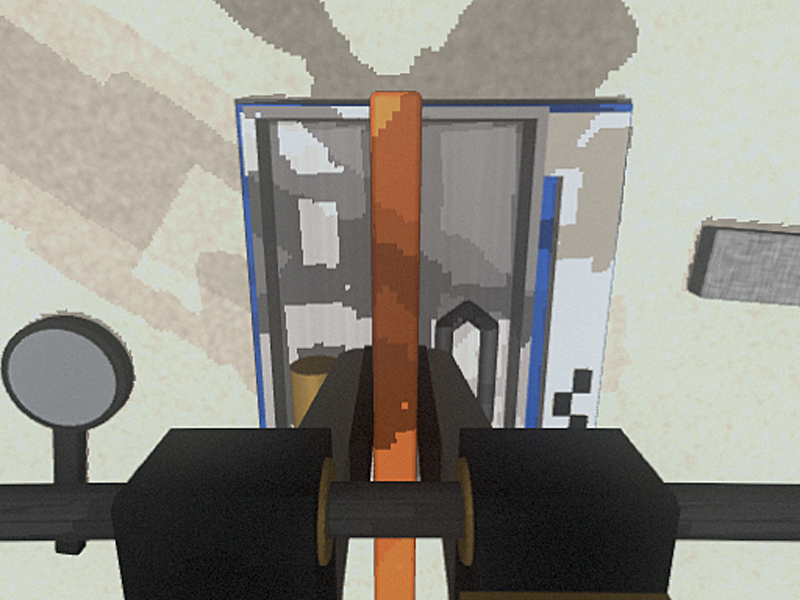

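Wrist view: tray hangs level with parts inside; the inner corner shows at ~(560,177), the far leg's inner edge goes down to ~(546,430), and the board's +y edge spans (237,99)-(632,103).

```bash
python3 - <<'E'
from h import *
np.set_printoptions(precision=4,suppress=True)
W=load('w3');T=load('top0');f=lambda p:((p[0]+.5)*.64-.5,(p[1]+.5)*.64-.5)
o=manip.get_obs();R=np.array(o['eef_rot']);e=np.array(o['eef_pos']);print(e,np.arctan2(R[1,1],R[0,1]))
P={k:onz(W,f(p),.02) for k,p in dict(c=(560,177),d=(547,428),l=(237,99),r=(632,103)).items()};print(P)
d=P['c']-P['d'];print('yaw',np.arctan2(-d[0],d[1]))
d=P['r']-P['l'];print('yaw',np.arctan2(d[1],d[0]),np.linalg.norm(d))
g=lambda p:(300+(p[0]+.5)*.15-.5,155+(p[1]+.5)*.15-.5)
print(tri([(W,f((560,177))),(T,g((174,128)))]))
# tray in tool frame: bar far end, wall outer top corners z~e2-.055+.026
for p,z in [((396,92),.025),((376,590),.0),]: print(R.T@(onz(W,f(p),e[2]+.025)-e)*1e3)
for p in [(245,108),(549,108),(535,428),(272,428)]: print(R.T@(onz(W,f(p),e[2]-.0555+.026+.0005)-e)*1e3)
E
```

```text
[ 0.5034 -0.2447  0.1296] -0.06129391187322133
{'c': array([ 0.5927, -0.1888,  0.02  ]), 'd': array([ 0.5884, -0.3344,  0.02  ]), 'l': array([ 0.4307, -0.141 ,  0.02  ]), 'r': array([ 0.6274, -0.1551,  0.02  ])}
yaw -0.029643223089380367
yaw -0.07163673503979269 0.19720622935388474
(array([ 0.5896, -0.1877,  0.0291]), [np.float64(0.6), np.float64(0.6)])
[ 89.0204   0.3502 -24.9867]
[-68.466   -6.2307 -25.0097]
[ 88.9735 -53.4856  29.0188]
[89.0116 54.9933 29.0078]
[-38.4758  59.2687  28.9882]
[-38.6107 -51.892   28.9995]
```

```bash
python3 -m jog '{"deltas":[-3,0,0,0,-7,0,0,0,-9,0,0,0,-9,0,0,0,-8,0,0,0,-6,0,0,0,-3,0,4,0,0,0,8,0,0,0,10,0,0,0,10,0,0,0,8,0,0,0,5,0]}'
python3 -m jog '{"deltas":[0,0,3,0,0,0,2,0,0,0,1,0,0,0,0,0,0,0,0,0]}'
python3 -m jog '{"deltas":[0,0,1,0,0,0,0,0,0,0,1,0,0,0,0,0]}'
```

```text
time: 9.82
eef_pos: [0.4996, -0.2889, 0.0823]
eef_rot: [[0.061, 0.998, -0.002], [0.998, -0.061, 0.002], [0.002, -0.003, -1.0]]
force: [0.0, -0.1, -4.1]
finger_gap: 0.0134
grasp_force: 50.0
time: 10.23
eef_pos: [0.5009, -0.2903, 0.0791]
eef_rot: [[0.062, 0.998, 0.001], [0.998, -0.062, -0.001], [-0.001, 0.001, -1.0]]
force: [0.1, -0.1, -4.7]
finger_gap: 0.0132
grasp_force: 50.0
time: 10.57
eef_pos: [0.5005, -0.2901, 0.0765]
eef_rot: [[0.062, 0.998, -0.0], [0.998, -0.062, 0.0], [0.0, -0.0, -1.0]]
force: [0.8, 0.3, -4.7]
finger_gap: 0.0135
grasp_force: 50.0
```

```bash
python3 -m jog '{"deltas":[0,0,0.5,0,0,0,0,0,0,0,0.5,0,0,0,0,0,0,0,0,0]}'
python3 -m jog '{"deltas":[0,0,0.5,0,0,0,0,0,0,0,0,0]}'
```

```text
time: 10.98
eef_pos: [0.5006, -0.2902, 0.0757]
eef_rot: [[0.062, 0.998, 0.0], [0.998, -0.062, -0.0], [-0.0, 0.0, -1.0]]
force: [0.2, -0.0, -3.7]
finger_gap: 0.0135
grasp_force: 50.0
time: 11.23
eef_pos: [0.5007, -0.2902, 0.0756]
eef_rot: [[0.062, 0.998, 0.0], [0.998, -0.062, -0.0], [-0.0, 0.0, -1.0]]
force: [-0.7, 0.5, -0.6]
finger_gap: 0.0136
grasp_force: 50.0
```

```bash
python3 -m jog '{"deltas":[0,2,0,0,0,4,0,0,0,5,0,0,0,5,0,0,0,4,0,0,0,2,0,0,0,1,0,0,0,0,0,0]}'
python3 -m jog '{"deltas":[0,1,0,0,0,0,0,0,0,1,0,0,0,0,0,0]}'
python3 -m jog '{"deltas":[0,1,0,0,0,0,0,0]}'
python3 -m jog '{"deltas":[0,1,0,0,0,0,0,0]}'
```

```text
time: 11.9
eef_pos: [0.524, -0.2919, 0.0755]
eef_rot: [[0.062, 0.998, 0.001], [0.998, -0.062, -0.001], [-0.001, 0.001, -1.0]]
force: [-2.8, 0.3, 3.7]
finger_gap: 0.0136
grasp_force: 50.0
time: 12.23
eef_pos: [0.5255, -0.2919, 0.0755]
eef_rot: [[0.062, 0.998, -0.0], [0.998, -0.062, -0.0], [-0.0, -0.0, -1.0]]
force: [-4.6, 0.6, 5.1]
finger_gap: 0.0134
grasp_force: 50.0
time: 12.4
eef_pos: [0.5265, -0.292, 0.0755]
eef_rot: [[0.062, 0.998, -0.0], [0.998, -0.062, -0.0], [-0.0, -0.0, -1.0]]
force: [-4.8, -0.3, 5.6]
finger_gap: 0.0135
grasp_force: 50.0
time: 12.57
eef_pos: [0.5275, -0.292, 0.0755]
eef_rot: [[0.062, 0.998, -0.0], [0.998, -0.062, -0.0], [-0.0, -0.0, -1.0]]
force: [-4.9, 0.6, 5.9]
finger_gap: 0.0139
grasp_force: 50.0
```

```bash
python3 -m jog '{"deltas":[0,0,-0.3,0,0,0,0,0,0,1,0,0,0,0,0,0]}'
python3 -m jog '{"deltas":[0,1,0,0,0,0,0,0]}'
python3 -m jog '{"deltas":[0,0.5,0,0,0,0,0,0]}'
```

```text
time: 12.9
eef_pos: [0.5285, -0.292, 0.0755]
eef_rot: [[0.062, 0.998, 0.0], [0.998, -0.062, -0.0], [-0.0, 0.0, -1.0]]
force: [-4.5, 0.4, 3.4]
finger_gap: 0.0133
grasp_force: 50.0
time: 13.07
eef_pos: [0.5296, -0.292, 0.0756]
eef_rot: [[0.062, 0.998, 0.0], [0.998, -0.062, -0.0], [-0.0, 0.0, -1.0]]
force: [-4.5, 0.4, 4.0]
finger_gap: 0.0136
grasp_force: 50.0
time: 13.23
eef_pos: [0.5297, -0.292, 0.0756]
eef_rot: [[0.062, 0.998, -0.001], [0.998, -0.062, -0.0], [-0.0, -0.001, -1.0]]
force: [-5.9, -0.0, 6.1]
finger_gap: 0.0135
grasp_force: 50.0
```

```bash
python3 -m jog '{"deltas":[0,0.3,0,0,0,0,0,0]}'
python3 -m jog '{"deltas":[1,0,0,0,2,0,0,0,3,0,0,0,3,0,0,0,2,0,0,0,1,0,0,0,1,0,0,0,0,0,0,0]}'
python3 -m jog '{"deltas":[1,0,0,0,0,0,0,0,1,0,0,0,0,0,0,0]}'
python3 -m jog '{"deltas":[1,0,0,0,0,0,0,0]}'
```

```text
time: 13.4
eef_pos: [0.5297, -0.292, 0.0755]
eef_rot: [[0.062, 0.998, -0.001], [0.998, -0.062, 0.0], [0.0, -0.001, -1.0]]
force: [-6.4, -0.9, 7.1]
finger_gap: 0.0135
grasp_force: 50.0
time: 14.07
eef_pos: [0.5306, -0.2808, 0.0755]
eef_rot: [[0.062, 0.998, -0.001], [0.998, -0.062, -0.003], [-0.003, -0.0, -1.0]]
force: [-6.5, -6.6, 3.3]
finger_gap: 0.0138
grasp_force: 50.0
time: 14.4
eef_pos: [0.5307, -0.2789, 0.0756]
eef_rot: [[0.062, 0.998, -0.001], [0.998, -0.062, -0.003], [-0.003, -0.0, -1.0]]
force: [-5.7, -5.3, 3.8]
finger_gap: 0.0132
grasp_force: 50.0
time: 14.57
eef_pos: [0.5308, -0.2779, 0.0756]
eef_rot: [[0.062, 0.998, -0.001], [0.998, -0.062, -0.003], [-0.003, -0.0, -1.0]]
force: [-6.5, -6.0, 4.1]
finger_gap: 0.0136
grasp_force: 50.0
```

```bash
python3 -m jog '{"deltas":[1,0,0,0,0,0,0,0,1,0,0,0,0,0,0,0]}'
python3 -m jog '{"deltas":[1,0,0,0,0,0,0,0]}'
python3 -m jog '{"deltas":[1,0,0,0,0,0,0,0]}'
python3 -m jog '{"deltas":[1,0,0,0,0,0,0,0]}'
```

```text
time: 14.9
eef_pos: [0.5309, -0.2759, 0.0756]
eef_rot: [[0.062, 0.998, -0.001], [0.998, -0.062, -0.003], [-0.003, -0.0, -1.0]]
force: [-6.5, -6.6, 3.5]
finger_gap: 0.0135
grasp_force: 50.0
time: 15.07
eef_pos: [0.5309, -0.2749, 0.0756]
eef_rot: [[0.062, 0.998, -0.001], [0.998, -0.062, -0.003], [-0.003, -0.0, -1.0]]
force: [-6.1, -7.1, 3.7]
finger_gap: 0.0136
grasp_force: 50.0
time: 15.23
eef_pos: [0.531, -0.2739, 0.0756]
eef_rot: [[0.062, 0.998, -0.001], [0.998, -0.062, -0.003], [-0.003, -0.0, -1.0]]
force: [-6.7, -6.3, 3.0]
finger_gap: 0.0133
grasp_force: 50.0
time: 15.4
eef_pos: [0.5311, -0.2734, 0.0756]
eef_rot: [[0.062, 0.998, -0.001], [0.998, -0.062, -0.004], [-0.004, -0.0, -1.0]]
force: [-7.1, -8.2, 3.3]
finger_gap: 0.0137
grasp_force: 50.0
```

```bash
python3 -m jog '{"deltas":[0.5,0,0,0,0,0,0,0]}'
python3 -m jog '{"deltas":[0.3,0.7,0,0,0,0,0,0]}'
python3 - <<'E'
from h import *
snap('wrist','w4')
a=cv2.imread('pics/w4.png')[20:290,130:490]
cv2.imwrite('pics/w4b.png',cv2.resize(a,(800,600),interpolation=cv2.INTER_CUBIC))
E
```

```text
time: 15.57
eef_pos: [0.5311, -0.2734, 0.0756]
eef_rot: [[0.062, 0.998, -0.001], [0.998, -0.062, -0.005], [-0.005, -0.0, -1.0]]
force: [-6.7, -8.9, 1.0]
finger_gap: 0.0132
grasp_force: 50.0
time: 15.73
eef_pos: [0.5311, -0.2733, 0.0756]
eef_rot: [[0.062, 0.998, -0.002], [0.998, -0.062, -0.005], [-0.005, -0.002, -1.0]]
force: [-10.6, -9.8, 3.0]
finger_gap: 0.0136
grasp_force: 50.0
```

View pics/w4b.png

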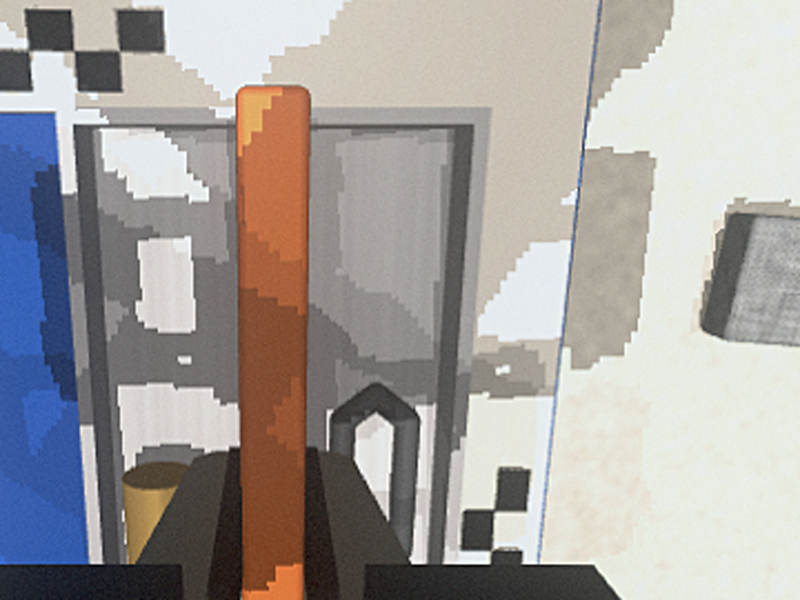

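Wrist crop: the tray's end wall (row ~110) sits against the side leg and its right wall (~x 485) against the far leg, with no blue gap showing. Relieving the push and releasing.

```bash
python3 -m jog '{"deltas":[-0.5,-0.5,0,0,0,0,0,0]}'
python3 -m jog '{"deltas":[0,0,0,0,0,0,0,0,0,0,0,0,0,0,0,0]}' 40
python3 -m jog '{"deltas":[0,0,-4,0,0,0,-10,0,0,0,-15,0,0,0,-25,0,0,0,-30,0,0,0,-25,0,0,0,-15,0,0,0,-6,0,0,0,0,0,0,0,0,0]}'
python3 - <<'E'
from h import *
snap('wrist','w5')
a=cv2.imread('pics/w5.png')
cv2.imwrite('pics/w5b.png',cv2.resize(a,(800,600),interpolation=cv2.INTER_CUBIC))
E
```

```text
time: 15.95
eef_pos: [0.5311, -0.2733, 0.0756]
eef_rot: [[0.062, 0.998, -0.001], [0.998, -0.062, -0.004], [-0.004, -0.001, -1.0]]
force: [-6.8, -8.1, 2.7]
finger_gap: 0.0137
grasp_force: 50.0
time: 16.28
eef_pos: [0.5322, -0.2702, 0.0751]
eef_rot: [[0.062, 0.998, 0.001], [0.998, -0.062, 0.001], [0.001, 0.001, -1.0]]
force: [-0.1, 0.3, 1.2]
finger_gap: 0.0379
grasp_force: 0.0
time: 17.12
eef_pos: [0.5317, -0.2705, 0.205]
eef_rot: [[0.062, 0.998, -0.0], [0.998, -0.062, 0.0], [0.0, -0.0, -1.0]]
force: [-0.3, 0.5, -0.3]
finger_gap: 0.04
grasp_force: 0.0
```

View pics/w5b.png

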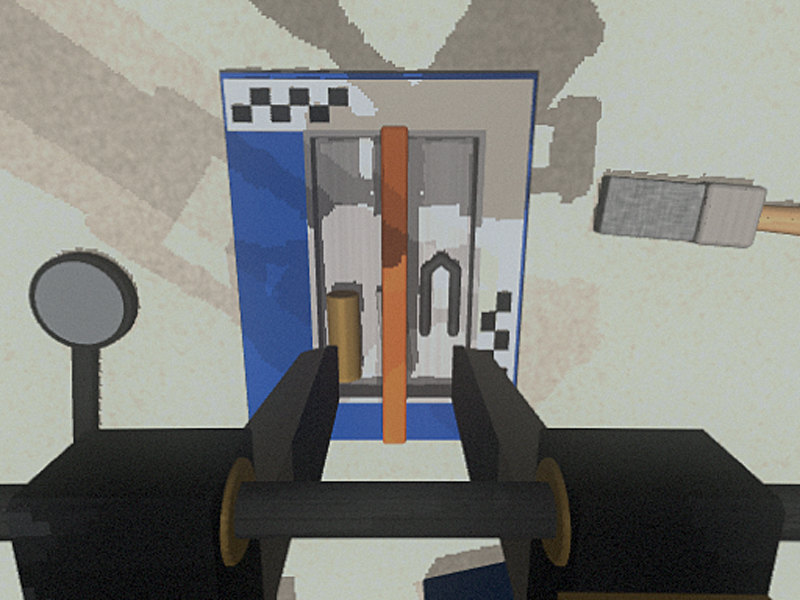

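After release the tray stays flush against both legs, with barrel, shackle and plate inside. Closing the fingers and moving above the button.

```bash
python3 -m jog '{"deltas":[10,-1,0,0,20,-2,0,0,28,-3,0,0,30,-4,0,0,30,-4,0,0,30,-4,0,0,30,-4,0,0,30,-3,0,0,28,-3,0,0,22,-2,0,0,12,-2,0,0,7,0,0,0]}' 0 10
python3 -m jog '{"deltas":[0,0,20,0,0,0,30,0,0,0,30,0,0,0,20,0,0,0,10,0,0,0,0,0,0,0,0,0]}'
python3 - <<'E'
from h import *
np.set_printoptions(precision=4,suppress=True)
o=manip.get_obs();e=np.array(o['eef_pos']);R=np.array(o['eef_rot'])
T=snap('top','t6');S=snap('scene','s6');W=snap('wrist','w6')
for n,c in (('t',load('top0')),('s',load('scene0')),('w0',load('w1')),('w',W)):
    im=cv2.cvtColor(c['pixels'],cv2.COLOR_RGB2HSV);m=((im[...,0]<6)|(im[...,0]>174))&(im[...,1]>190)&(im[...,2]>80)
    k,l,st,ce=cv2.connectedComponentsWithStats(m.astype(np.uint8))
    if k>1: i=1+np.argmax(st[1:,4]);p=ce[i];print(n,st[i],p,onz(c,p,.03),R.T@(onz(c,p,.03)-e)*1e3)
a=S['pixels'][:,:,::-1][120:330,80:360]
cv2.imwrite('pics/s6b.png',cv2.resize(a,(800,600),interpolation=cv2.INTER_CUBIC))
print(e)
E
```

```text
time: 18.17
eef_pos: [0.516, 0.0096, 0.2044]
eef_rot: [[0.06, 0.998, -0.002], [0.998, -0.06, 0.001], [0.0, -0.002, -1.0]]
force: [1.4, -0.4, -0.7]
finger_gap: 0.0005
grasp_force: 0.0
time: 18.75
eef_pos: [0.5172, 0.0073, 0.0956]
eef_rot: [[0.063, 0.998, -0.0], [0.998, -0.063, -0.0], [-0.0, -0.0, -1.0]]
force: [-0.2, -0.4, 0.5]
finger_gap: 0.0003
grasp_force: 0.0
t [250 197  12  11 102] [255.5   202.098] [0.516  0.0089 0.03  ] [ 1.505  -1.3269 65.6409]
w0 [328 303   7   4   9] [330.8889 304.5556] [0.5203 0.0006 0.03  ] [-6.495   3.4946 65.6406]
[0.5172 0.0073 0.0956]
```

View pics/s6b.png

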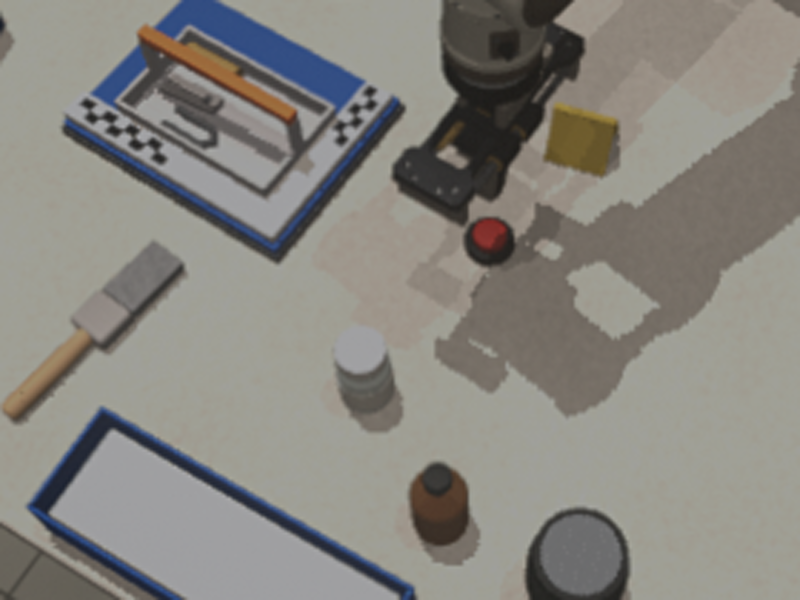

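Scene crop: tray flush in the L with parts inside; the gripper is over the red button, bystanders untouched. Pressing.

```bash
python3 -m jog '{"deltas":[1,-1,15,0,0,0,20,0,0,0,12,0,0,0,6,0,0,0,0,0,0,0,0,0]}'
python3 -m jog '{"deltas":[0,0,3,0,0,0,0,0,0,0,3,0,0,0,0,0]}'
python3 -m jog '{"deltas":[0,0,2,0,0,0,0,0]}'
python3 -m jog '{"deltas":[0,0,2,0,0,0,0,0]}'
```

```text
time: 19.4
eef_pos: [0.5165, 0.0087, 0.043]
eef_rot: [[0.062, 0.998, 0.001], [0.998, -0.062, -0.0], [-0.0, 0.001, -1.0]]
force: [0.3, 0.8, 0.3]
finger_gap: 0.0005
grasp_force: 0.0
time: 19.73
eef_pos: [0.5161, 0.0088, 0.0363]
eef_rot: [[0.062, 0.998, -0.0], [0.998, -0.062, -0.0], [-0.0, -0.0, -1.0]]
force: [-0.6, -0.5, -0.0]
finger_gap: -0.0
grasp_force: 0.0
time: 19.9
eef_pos: [0.5159, 0.0088, 0.0341]
eef_rot: [[0.062, 0.998, -0.0], [0.998, -0.062, 0.0], [0.0, -0.0, -1.0]]
force: [-0.0, -0.2, -0.3]
finger_gap: 0.0007
grasp_force: 0.0
time: 20.07
eef_pos: [0.5158, 0.0089, 0.032]
eef_rot: [[0.062, 0.998, -0.001], [0.998, -0.062, 0.0], [0.0, -0.001, -1.0]]
force: [0.1, 0.4, -0.5]
finger_gap: 0.0007
grasp_force: 0.0
```

```bash
python3 -m jog '{"deltas":[0,0,2,0,0,0,0,0]}'|grep -E "eef_pos|force:"
python3 -m jog '{"deltas":[0,0,2,0,0,0,0,0]}'|grep -E "eef_pos|force:"
python3 -m jog '{"deltas":[0,0,2,0,0,0,0,0]}'|grep -E "eef_pos|force:"
python3 -m jog '{"deltas":[0,0,1.5,0,0,0,0,0]}'|grep -E "eef_pos|force:"
```

```text
eef_pos: [0.5159, 0.0088, 0.0301]
force: [-0.2, -0.4, 0.8]
grasp_force: 0.0
eef_pos: [0.5159, 0.0088, 0.0281]
force: [-0.0, -1.1, 0.2]
grasp_force: 0.0
eef_pos: [0.5159, 0.0088, 0.0261]
force: [-0.1, 0.1, -0.7]
grasp_force: 0.0
eef_pos: [0.516, 0.0088, 0.0247]
force: [-0.6, 0.7, -0.7]
grasp_force: 0.0
```

```bash
for i in 1; do :; done
python3 -m jog '{"deltas":[0,0,2,0,0,0,0,0]}'|grep -E "eef_pos|force:"
python3 -m jog '{"deltas":[0,0,2,0,0,0,0,0]}'|grep -E "eef_pos|force:"
python3 -m jog '{"deltas":[0,0,2,0,0,0,0,0]}'|grep -E "eef_pos|force:"
python3 -m jog '{"deltas":[0,0,1,0,0,0,0,0]}'|grep -E "eef_pos|force:"
```

```text
eef_pos: [0.5159, 0.0088, 0.0226]
force: [-0.5, -0.2, -0.0]
grasp_force: 0.0
eef_pos: [0.5162, 0.0088, 0.0208]
force: [-0.4, -0.0, 4.0]
grasp_force: 1.1
eef_pos: [0.5163, 0.0088, 0.0189]
force: [-1.8, 1.0, 2.8]
grasp_force: 1.6
eef_pos: [0.5163, 0.0088, 0.018]
force: [-0.7, 0.1, 3.6]
grasp_force: 1.9
```

Button contact at about z = 0.022; continuing to the stop.

```bash
python3 -m jog '{"deltas":[0,0,1.5,0,0,0,0,0]}'|grep -E "eef_pos|force:"
python3 -m jog '{"deltas":[0,0,1.5,0,0,0,0,0]}'|grep -E "eef_pos|force:"
python3 -m jog '{"deltas":[0,0,1,0,0,0,0,0,0,0,0,0]}'|grep -E "eef_pos|force:"
```

```text
eef_pos: [0.5163, 0.0088, 0.0165]
force: [-1.0, 0.1, 4.3]
grasp_force: 2.4
eef_pos: [0.5164, 0.0087, 0.0162]
force: [-5.7, 0.3, 14.3]
grasp_force: 7.2
eef_pos: [0.5165, 0.0087, 0.0161]
force: [-8.6, 1.4, 22.4]
grasp_force: 11.1
```

Stopped hard at 6 mm of travel. Retract, check and hand in.

```bash
python3 -m jog '{"deltas":[0,0,-3,0,0,0,-8,0,0,0,-20,0,0,0,-30,0,0,0,-30,0,0,0,-20,0,0,0,-10,0,0,0,0,0,0,0,0,0,0,0,0,0]}'
python3 - <<'E'
from h import *
T=snap('top','t7')
cv2.imwrite('pics/t7b.png',cv2.resize(T['pixels'][:,:,::-1][80:290,120:400],(800,600),interpolation=cv2.INTER_CUBIC))
E
```

```text
time: 22.82
eef_pos: [0.5148, 0.009, 0.1329]
eef_rot: [[0.062, 0.998, -0.003], [0.998, -0.062, 0.001], [0.0, -0.003, -1.0]]
force: [0.5, -0.2, 0.1]
finger_gap: 0.0005
grasp_force: 0.0
```

View pics/t7b.png

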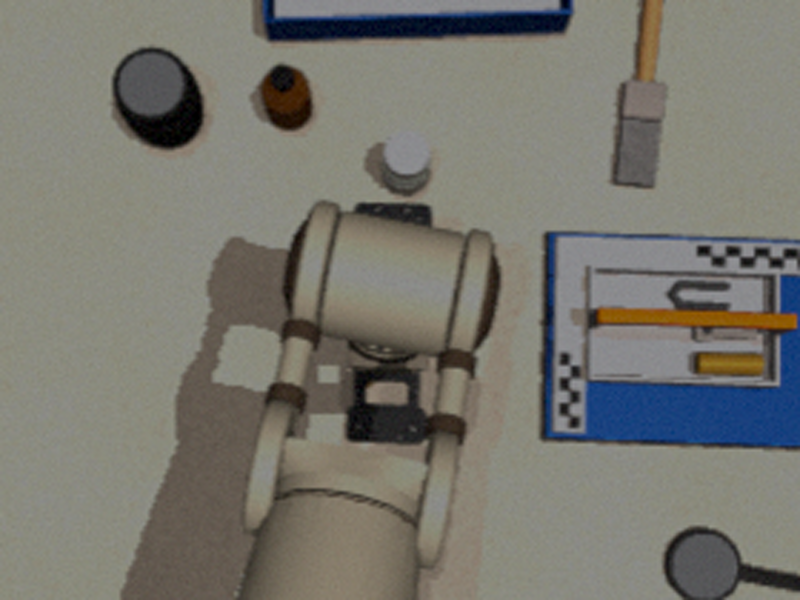

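The top crop shows the tray flush in the L's corner (~(588,268)), all three parts inside and the bystanders in place.

```bash
python3 -c "
from bench import manip
print(manip.finish_job())"
```

```text
the job is handed in; nothing more can be done
None
```

I set the tray flush in the corner of the L-scale with all three lock parts inside, pressed the red button to its stop (about 6 mm) and backed off, left the bystanders in place, and handed the job in at about 23 s; no verdict was shown.

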